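# Do up the loose captive screw on the potter's wheel control box

## Task

The cover of the wheel's control box has two spring-loaded captive screws with orange T-shaped grips; one is tight, the other was left undone and sits low with its grip across the box. Pull the undone screw straight up against its spring, turn it clockwise (seen from above) while it is up until it reaches its stop, in line with the long side of the box, then let it go so that it stays standing on its thread. Leave the tight screw as it is.

Things in the scene. Friction and masses are not known exactly. Their poses are not given: they have to be found in the camera images.
- screw_grip (a point): Centre of the undone screw's orange grip, the place to pinch: a bar 44 mm long, 14 wide, 28 tall, top 14 mm above this point; own x along the bar, z up. 99 mm above the table at first, on a 60 mm tall green box with grey cover (306 x 186 mm, fixed, yaw up to 17 degrees). The collar's ramps reach up to 25 mm below this point. At first the bar lies along the box's short side, within 16 degrees.
- screw_lift (a joint): How far the undone screw is pulled straight up out of its steel collar, m: 0 down (start), 0.018 upper stop. A spring pulls it down, 3 N at 0 to 6.6 N at the top. Unless it is raised about 7 mm or more, the collar's ramp blocks turning beyond about 0.3 rad: pull it 12 to 18 mm up. Once turned and let go, the spring drops it onto the ramp, where it stays at about 0.006.
- screw_turn (a joint): Turn of the undone screw, rad, growing clockwise seen from above: starts between 0 and 0.15, hard stop at 1.45, where the bar is parallel to the box's long side. Turns with slight friction and stays where it is left.
- tight_turn (a joint): Turn of the tight screw, rad: 0 tight (start), negative when undone (anticlockwise); to be left alone. Same orange grip as the undone screw, but 6.5 mm higher and along the box's long side. The two stand at the two ends of the cover, 170 mm apart, either way round.

How it is judged:
By the outcome, as a careful person would: the job done as asked, in the order asked, and still so for the second after the job is handed in, with the robot touching nothing.
It also fails if it takes over 35 s, if anything falls off the work surface, if the arm or the gripper's body presses on something with over 40 N, if the wrist force passes 120 N, or if a joint passes its speed limit or range.

## Robot

A 7-joint arm with a two-finger parallel gripper is mounted at the origin on the work surface. World frame = base frame: x ahead of the robot, y to its left, z up, the work surface at z = 0. Lengths are in m, angles in rad, forces in N, time in s.
With the tool pointing down it reaches from about 0.4 to 0.925 m from the base axis. Payload 5.6 kg.
Tool frame: the origin (TCP) lies at the centre of the arm's flange, where the gripper is bolted on; the fingertips stand 173 mm ahead of it and the grasp point (between the pads) lies 155 mm ahead of it; z points along the fingers, y is the line along which they close (so a half turn about z gives the same grasp; the last joint's range is limited). The gripper opens to 85 mm and grips with 20 to 120 N. Pads are 22 mm wide; open, the fingers measure 114 mm over their backs; the gripper's body (76 mm by 85 mm) begins 54 mm behind the grasp point. The pads swing forward as they close: fully open they stand 13 mm farther back than shut.
Start: joints at [1.133, 0.468, -0.012, 1.603, 0.006, 1.071, -0.056], TCP at [0.25, -0.6, 0.405] pointing down, gripper open.
Joint ranges: [-2.53, 2.53], [-0.31, 2.02], [-1.57, 1.55], [0.28, 2.44], [-1.29, 4.43], [0.15, 1.84], [-2.92, 2.92]. Speed limits (rad/s): [2.57, 2.57, 3.14, 3.14, 3.14, 3.14, 3.14].

## Interface

Orientations are given as a 3x3 rotation matrix whose columns are the frame's x, y, z axes.
In Python, from cell import sensors, optics, r gives the robot as it stands.
- The arm moves only by the tool carry_out, never from a script. Its argument "moves" is a list of rows, each an object of numbers: "ax", "ay", "az": the turn, a rotation vector about the tool's x, y, z in rad; "tx", "ty", "tz": the shift along the tool's x, y, z in m; "fingers": the finger opening in m, from 0 to 0.0854. A call has 1 to 12 rows; each row shifts and turns the commanded pose from where the row before left it, along the tool's axes as they then stand; what a row does not reach is not made up. A row lasts 1/10 s, in which the tool goes at most 50 mm and 8.59 degrees, less where a joint would pass 70% of its speed; a pose out of reach is approached as far as the arm can. A call with a gripper value outside its range is refused whole. The fingers move at their own pace and stop on an object; "newtons" is the grip in N (left out, the last holds). Time passes only in rows, so rows that do not move let the fingers close. It gives the time, the measured TCP pose, the force, the opening and the grip force at its end, in the units of the state.
- sensors.get_obs(): the state, without advancing time (a new reading comes with each control period).
- optics.capture(name): name is "side" or "top"; returns (picture, depth): 420x560x3 uint8, blue, green, red; 420x560 float32, m along the optical axis (not along the pixel's ray), 0 where there is no reading.
- optics.calibration(name): a dict with "K" (3x3 intrinsics, pixels), "view" (4x4, takes a point from world to camera coordinates). Camera axes: x right, y up, looking along -z (the intrinsics and any distortion apply to the point x, -y, -z); pixel columns grow to the right and rows downward; lengths in m; the calibration is good to about 2 mm. A picture is of the moment at which its call begins. calibration takes no time and is no camera call.
- r.sign_off(): hands the job in; it is judged then, once.
Trained networks look in the newest picture that a camera, given by its name, has taken for a name from the list of things; names that differ only in an ending like _2 or _b are one class to them, and where a whole thing is asked for, a point or a joint stands for the part that bears it (a point fixed in the world has none). Each returns a list of dicts, best first, with "p" (0 to 1); they miss things now and then, are a little off and sometimes report something else, mostly with a low value. They report only what shows in the picture. A call takes as long as a camera call.
- optics.outline_of(camera, name): "region" (420x560 bool, what is visible of it) and "uv" ([column, row] in pixels, amid what is visible of it).
The state is a dict: "clock": time; "q": joint angles; "qvel": joint speeds; "tau": joint torques, N m; "tool_pos": TCP position; "eef_rot": TCP orientation; "contact_force": force on the tool from outside, world axes, zero at the start; "ft_torque": the same for the moment, N m; "width": finger opening in m; "finger_force": force on a finger pad.
Only numpy, scipy, OpenCV 4.12 (cv2) and the standard library are available. Lean on these libraries where they do the work, as an engineer would, in place of code of your own. Each camera call takes 0.05 s, during which the arm holds its last target. There are 200 camera calls.

## Working session

There is one attempt and no reset: what is moved stays moved. The work goes in short steps, Python scripts to look and compute and a tool call to move; the robot and the scene stay as the last step left them, time stands still between calls to the robot, and variables do not carry over. Pictures are saved under pics/ and viewed, at most 10 in all, crops included, and the job is handed in when it is done.

Besides the shell and the picture viewer there is one more tool, called as name(argument=value, ...), one argument or row to a line, values as JSON. carry_out: Moves the arm, as the interface text tells. Its arguments: {"type":"object","properties":{"moves":{"type":"array"},"newtons":{"type":"number"}},"required":["moves"]}

```bash
mkdir -p pics; cat > h.py <<'E'
import numpy as np, cv2
from cell import sensors, optics, r
def pts(cam, depth, mask):
    c=optics.calibration(cam); K=np.array(c["K"]); V=np.array(c["view"])
    v,u=np.nonzero(mask&(depth>0)); d=depth[v,u]
    P=np.c_[(u-K[0,2])/K[0,0]*d,-(v-K[1,2])/K[1,1]*d,-d]
    return (P-V[:3,3])@V[:3,:3], u, v
E
python3 - <<'E'
from h import *
c=optics.calibration("top"); print({k:np.round(v,3).tolist() if hasattr(v,'__len__') else v for k,v in c.items()})
for cam in("top","side"):
    im,d=optics.capture(cam); cv2.imwrite(f"pics/{cam}0.png",im)
    for n in("screw_grip","tight_turn"):
        for o in optics.outline_of(cam,n):
            P,u,v=pts(cam,d,o["region"])
            if len(P)<5: continue
            zt=np.percentile(P[:,2],90); T=P[P[:,2]>zt-.006]
            print(cam,n,round(o["p"],2),np.round(o["uv"]),len(P),"ztop",round(zt,4),"mid",np.round(T.mean(0),4),cv2.minAreaRect((T[:,:2]*1000).astype(np.float32)))
s=sensors.get_obs(); print(s["clock"],s["tool_pos"],np.round(s["eef_rot"],3),s["width"],s["contact_force"])
E
```

```text
{'K': [[513.116, 0.0, 287.705], [0.0, 513.116, 217.351], [0.0, 0.0, 1.0]], 'view': [[0.023, -1.0, 0.002, 0.023], [0.996, 0.024, 0.087, -0.592], [-0.087, 0.0, 0.996, -0.766], [0.0, 0.0, 0.0, 1.0]]}
top screw_grip 0.71 [326. 237.] 358 ztop 0.115 mid [ 0.5586 -0.0176  0.1135] ((558.5802612304688, -17.89029884338379), (13.905694961547852, 42.865257263183594), 89.41704559326172)
top tight_turn 0.56 [443. 217.] 368 ztop 0.1217 mid [ 0.5889 -0.1828  0.1202] ((589.2838134765625, -183.7050323486328), (13.730820655822754, 42.65922164916992), 9.439087867736816)
side screw_grip 0.86 [295. 245.] 675 ztop 0.113 mid [ 0.5561 -0.0206  0.1118] ((556.76806640625, -19.0718994140625), (14.89962387084961, 43.30067825317383), 87.77330017089844)
side tight_turn 0.91 [384. 338.] 935 ztop 0.12 mid [ 0.587  -0.188   0.1187] ((587.7222290039062, -186.644775390625), (13.633403778076172, 42.88121032714844), 10.959443092346191)
0.3 [ 0.24994059 -0.59993729  0.40434138] [[ 0.923  0.385 -0.   ]
 [ 0.385 -0.923  0.001]
 [-0.    -0.001 -1.   ]] 0.0850842771799881 [ 0.87087495 -0.4346876   1.06753185]
```

```bash
python3 -c "
import cv2,numpy as np
a=cv2.imread('pics/top0.png');b=cv2.imread('pics/side0.png')
cv2.imwrite('pics/both.png',cv2.resize(np.hstack([a,b]),(800,300)))"
```

```text
(no output)
```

View pics/both.png

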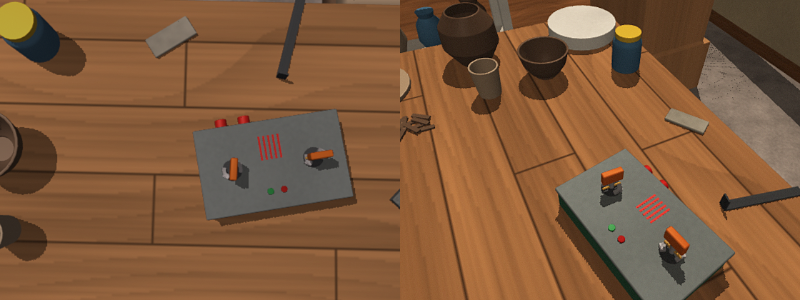

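The pictures show the undone grip at top (326,237), across the box, and the tight one at (443,217). The nets agree with both. The bar lies at about -1.5° and the box's long side at about 100°, so the turn needed is about 79° clockwise. I'll move above the undone grip first.

carry_out(
  moves=[
    {"tx": 0.0282,"ty": -0.0232},
    {"tx": 0.0282,"ty": -0.0232},
    {"tx": 0.0282,"ty": -0.0232},
    {"tx": 0.0282,"ty": -0.0232},
    {"tx": 0.0282,"ty": -0.0232},
    {"tx": 0.0282,"ty": -0.0232},
    {"tx": 0.0282,"ty": -0.0232},
    {"tx": 0.0282,"ty": -0.0232},
    {"tx": 0.0282,"ty": -0.0232},
  ],
)

```text
invalid input
```

carry_out(
  moves=[
    {"tx": 0.0282,"ty": -0.0232},
    {"tx": 0.0282,"ty": -0.0232},
    {"tx": 0.0282,"ty": -0.0232},
    {"tx": 0.0282,"ty": -0.0232},
    {"tx": 0.0282,"ty": -0.0232},
    {"tx": 0.0282,"ty": -0.0232},
    {"tx": 0.0282,"ty": -0.0232},
    {"tx": 0.0282,"ty": -0.0232},
    {"tx": 0.0282,"ty": -0.0232},
  ],
)

```text
invalid input
```

carry_out(
  moves=[
    {"az": -0.143},
    {"az": -0.143},
    {"az": -0.143},
    {"az": -0.143},
    {"az": -0.143},
    {"az": -0.143},
    {"az": -0.143},
    {"az": -0.143},
    {"az": -0.143},
    {"az": -0.143},
  ],
)

```text
invalid input
```

carry_out(
  moves=[
    {"az": -0.143},
    {"az": -0.143},
    {"az": -0.143},
    {"az": -0.143},
    {"az": -0.143},
    {"az": -0.143},
    {"az": -0.143},
    {"az": -0.143},
    {"az": -0.143},
    {},
  ],
)

```text
invalid input
```

```bash
python3 - <<'E'
from h import *
s=sensors.get_obs(); R=np.array(s["eef_rot"]);p=np.array(s["tool_pos"])
print(s["clock"],p,np.round(R,4).tolist(),np.round(s["q"],2),s["contact_force"])
print("tool yaw",np.degrees(np.arctan2(R[1,0],R[0,0])),"shift tool to (.5577,-.0185,.256):",R.T@(np.array([.5577,-.0185,.256])-p))
im,d=optics.capture("side"); cv2.imwrite("pics/side1.png",im)
for o in optics.outline_of("side","screw_grip"):
    print(o["p"],o["uv"])
E
```

```text
0.3 [ 0.24994059 -0.59993729  0.40434138] [[0.9231, 0.3846, -0.0003], [0.3846, -0.9231, 0.0005], [-0.0001, -0.0006, -1.0]] [ 1.13  0.47 -0.01  1.6   0.01  1.07 -0.06] [ 0.87087495 -0.4346876   1.06753185]
tool yaw 22.616173442719322 shift tool to (.5577,-.0185,.256): [ 0.50769726 -0.41828441  0.14856644]
0.78 [296.8, 246.2]
```

All four moves were refused as invalid, and the arm hasn't moved. Each row may need every key, so I'll test one full row.

carry_out(
  moves=[
    {"ax": 0,"ay": 0,"az": 0,"tx": 0.0282,"ty": -0.0232,"tz": 0,"fingers": 0.085},
  ],
  newtons=40,
)

```text
clock: 0.5
tool_pos: [0.2637, -0.5707, 0.4044]
eef_rot: [[0.926, 0.378, -0.002], [0.378, -0.926, -0.003], [-0.003, 0.002, -1.0]]
contact_force: [-0.2, 0.7, -0.2]
width: 0.0846
finger_force: 0.0
```

carry_out(
  moves=[
    {"ax": 0,"ay": 0,"az": 0,"tx": 0.0282,"ty": -0.0232,"tz": 0,"fingers": 0.085},
    {"ax": 0,"ay": 0,"az": 0,"tx": 0.0282,"ty": -0.0232,"tz": 0,"fingers": 0.085},
    {"ax": 0,"ay": 0,"az": 0,"tx": 0.0282,"ty": -0.0232,"tz": 0,"fingers": 0.085},
    {"ax": 0,"ay": 0,"az": 0,"tx": 0.0282,"ty": -0.0232,"tz": 0,"fingers": 0.085},
    {"ax": 0,"ay": 0,"az": 0,"tx": 0.0282,"ty": -0.0232,"tz": 0,"fingers": 0.085},
    {"ax": 0,"ay": 0,"az": 0,"tx": 0.0282,"ty": -0.0232,"tz": 0,"fingers": 0.085},
    {"ax": 0,"ay": 0,"az": 0,"tx": 0.0282,"ty": -0.0232,"tz": 0,"fingers": 0.085},
    {"ax": 0,"ay": 0,"az": 0,"tx": 0.0282,"ty": -0.0232,"tz": 0,"fingers": 0.085},
    {"ax": 0,"ay": 0,"az": 0,"tx": 0.0282,"ty": -0.0232,"tz": 0,"fingers": 0.085},
  ],
)

```text
clock: 1.4
tool_pos: [0.4215, -0.276, 0.405]
eef_rot: [[0.923, 0.384, 0.001], [0.384, -0.923, -0.001], [0.0, 0.001, -1.0]]
contact_force: [0.7, -0.4, 0.1]
width: 0.0849
finger_force: 0.0
```

carry_out(
  moves=[
    {"ax": 0,"ay": 0,"az": 0,"tx": 0.0282,"ty": -0.0232,"tz": 0,"fingers": 0.085},
    {"ax": 0,"ay": 0,"az": 0,"tx": 0.0282,"ty": -0.0232,"tz": 0,"fingers": 0.085},
    {"ax": 0,"ay": 0,"az": 0,"tx": 0.0282,"ty": -0.0232,"tz": 0,"fingers": 0.085},
    {"ax": 0,"ay": 0,"az": 0,"tx": 0.0282,"ty": -0.0232,"tz": 0,"fingers": 0.085},
    {"ax": 0,"ay": 0,"az": 0,"tx": 0.0282,"ty": -0.0232,"tz": 0,"fingers": 0.085},
    {"ax": 0,"ay": 0,"az": 0,"tx": 0.0282,"ty": -0.0232,"tz": 0,"fingers": 0.085},
    {"ax": 0,"ay": 0,"az": 0,"tx": 0.0282,"ty": -0.0232,"tz": 0,"fingers": 0.085},
    {"ax": 0,"ay": 0,"az": 0,"tx": 0.0282,"ty": -0.0232,"tz": 0,"fingers": 0.085},
    {"ax": 0,"ay": 0,"az": -0.143,"tx": 0,"ty": 0,"tz": 0,"fingers": 0.085},
    {"ax": 0,"ay": 0,"az": -0.143,"tx": 0,"ty": 0,"tz": 0,"fingers": 0.085},
    {"ax": 0,"ay": 0,"az": -0.143,"tx": 0,"ty": 0,"tz": 0,"fingers": 0.085},
    {"ax": 0,"ay": 0,"az": -0.143,"tx": 0,"ty": 0,"tz": 0,"fingers": 0.085},
  ],
)

```text
clock: 2.6
tool_pos: [0.558, -0.0192, 0.4047]
eef_rot: [[0.563, 0.827, -0.0], [0.827, -0.563, -0.0], [-0.0, 0.0, -1.0]]
contact_force: [0.1, 0.2, -0.6]
width: 0.0852
finger_force: 0.0
```

```bash
python3 - <<'E'
from h import *
s=sensors.get_obs(); R=np.array(s["eef_rot"]);p=np.array(s["tool_pos"])
print(s["clock"],p,np.round(s["q"],2),"tool yaw",np.degrees(np.arctan2(R[1,0],R[0,0])))
E
```

```text
2.6 [ 0.55796501 -0.01920622  0.40467232] [ 0.33  0.36 -0.44  1.81  0.17  1.02 -0.77] tool yaw 55.741252441524495
```

carry_out(
  moves=[
    {"ax": 0,"ay": 0,"az": -0.143,"tx": 0,"ty": 0,"tz": 0,"fingers": 0.085},
    {"ax": 0,"ay": 0,"az": -0.143,"tx": 0,"ty": 0,"tz": 0,"fingers": 0.085},
    {"ax": 0,"ay": 0,"az": -0.143,"tx": 0,"ty": 0,"tz": 0,"fingers": 0.085},
    {"ax": 0,"ay": 0,"az": -0.143,"tx": 0,"ty": 0,"tz": 0,"fingers": 0.085},
    {"ax": 0,"ay": 0,"az": -0.143,"tx": 0,"ty": 0,"tz": 0,"fingers": 0.085},
    {"ax": 0,"ay": 0,"az": -0.143,"tx": 0,"ty": 0,"tz": 0,"fingers": 0.085},
    {"ax": 0,"ay": 0,"az": -0.143,"tx": 0,"ty": 0,"tz": 0,"fingers": 0.085},
    {"ax": 0,"ay": 0,"az": -0.143,"tx": 0,"ty": 0,"tz": 0,"fingers": 0.085},
    {"ax": 0,"ay": 0,"az": -0.143,"tx": 0,"ty": 0,"tz": 0,"fingers": 0.085},
    {"ax": 0,"ay": 0,"az": -0.143,"tx": 0,"ty": 0,"tz": 0,"fingers": 0.085},
    {"ax": 0,"ay": 0,"az": -0.143,"tx": 0,"ty": 0,"tz": 0,"fingers": 0.085},
    {"ax": 0,"ay": 0,"az": -0.143,"tx": 0,"ty": 0,"tz": 0,"fingers": 0.085},
  ],
)

```text
clock: 3.8
tool_pos: [0.5579, -0.0195, 0.4047]
eef_rot: [[-0.899, 0.438, 0.0], [0.438, 0.899, -0.0], [-0.0, -0.0, -1.0]]
contact_force: [-0.2, -0.3, -0.5]
width: 0.0847
finger_force: 0.0
```

carry_out(
  moves=[
    {"ax": 0,"ay": 0,"az": -0.143,"tx": 0,"ty": 0,"tz": 0,"fingers": 0.06},
    {"ax": 0,"ay": 0,"az": -0.143,"tx": 0,"ty": 0,"tz": 0,"fingers": 0.06},
    {"ax": 0,"ay": 0,"az": -0.143,"tx": 0,"ty": 0,"tz": 0,"fingers": 0.06},
    {"ax": 0,"ay": 0,"az": 0,"tx": 0,"ty": 0,"tz": 0,"fingers": 0.06},
  ],
)

```text
clock: 4.2
tool_pos: [0.558, -0.0196, 0.4046]
eef_rot: [[-1.0, 0.03, -0.0], [0.03, 1.0, 0.0], [0.0, 0.0, -1.0]]
contact_force: [-0.1, 0.0, -0.8]
width: 0.0598
finger_force: 0.0
```

```bash
python3 - <<'E'
from h import *
s=sensors.get_obs(); R=np.array(s["eef_rot"]);p=np.array(s["tool_pos"])
print(s["clock"],p,np.round(s["q"],2),"tool yaw",np.degrees(np.arctan2(R[1,0],R[0,0])),s["width"])
print("shift tool to (.5577,-.0185,.256):",R.T@(np.array([.5577,-.0185,.256])-p))
E
```

```text
4.2 [ 0.557958   -0.01962792  0.40455647] [ 0.65  0.47 -0.88  1.79  0.4   1.08  1.17] tool yaw 178.2843150861457 0.05982721500639406
shift tool to (.5577,-.0185,.256): [0.00025955 0.00106077 0.14855697]
```

carry_out(
  moves=[
    {"ax": 0,"ay": 0,"az": 0,"tx": 0,"ty": 0.001,"tz": 0.025,"fingers": 0.05},
    {"ax": 0,"ay": 0,"az": 0,"tx": 0,"ty": 0,"tz": 0.025,"fingers": 0.05},
    {"ax": 0,"ay": 0,"az": 0,"tx": 0,"ty": 0,"tz": 0.025,"fingers": 0.05},
    {"ax": 0,"ay": 0,"az": 0,"tx": 0,"ty": 0,"tz": 0.025,"fingers": 0.05},
    {"ax": 0,"ay": 0,"az": 0,"tx": 0,"ty": 0,"tz": 0.018,"fingers": 0.05},
    {"ax": 0,"ay": 0,"az": 0,"tx": 0,"ty": 0,"tz": 0.015,"fingers": 0.05},
    {"ax": 0,"ay": 0,"az": 0,"tx": 0,"ty": 0,"tz": 0.015,"fingers": 0.05},
    {"ax": 0,"ay": 0,"az": 0,"tx": 0,"ty": 0,"tz": 0,"fingers": 0.05},
  ],
)

```text
clock: 5.0
tool_pos: [0.5574, -0.0185, 0.2549]
eef_rot: [[-1.0, 0.031, -0.003], [0.031, 1.0, -0.0], [0.003, -0.0, -1.0]]
contact_force: [0.0, -0.0, 0.8]
width: 0.0503
finger_force: 0.0
```

```bash
python3 - <<'E'
from h import *
s=sensors.get_obs(); print(s["clock"],s["tool_pos"],s["contact_force"])
im,d=optics.capture("side")
c=optics.calibration("side")
for o in optics.outline_of("side","screw_grip"): print(o["p"],o["uv"])
cv2.imwrite("pics/s2.png",cv2.resize(im[130:350,190:470],None,fx=2.5,fy=2.5))
E
```

```text
5.0 [ 0.55738721 -0.01851926  0.25491391] [ 0.01604338 -0.0204638   0.82477408]
0.92 [287.9, 247.1]
```

View pics/s2.png

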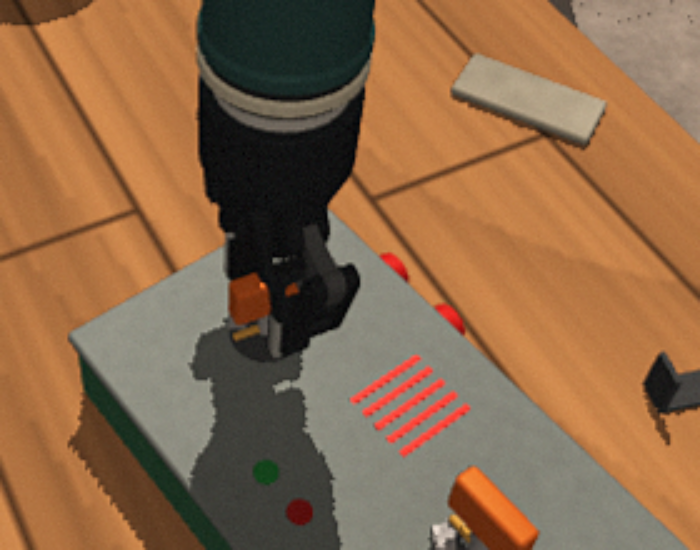

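The fingers straddle the undone grip at crop (265,300), and the tight one is well clear at (490,510). Closing now.

carry_out(
  moves=[
    {"ax": 0,"ay": 0,"az": 0,"tx": 0,"ty": 0,"tz": 0,"fingers": 0.03},
    {"ax": 0,"ay": 0,"az": 0,"tx": 0,"ty": 0,"tz": 0,"fingers": 0.015},
    {"ax": 0,"ay": 0,"az": 0,"tx": 0,"ty": 0,"tz": 0,"fingers": 0.005},
    {"ax": 0,"ay": 0,"az": 0,"tx": 0,"ty": 0,"tz": 0,"fingers": 0.005},
    {"ax": 0,"ay": 0,"az": 0,"tx": 0,"ty": 0,"tz": 0,"fingers": 0.005},
    {"ax": 0,"ay": 0,"az": 0,"tx": 0,"ty": 0,"tz": 0,"fingers": 0.005},
  ],
  newtons=40,
)

```text
clock: 5.7
tool_pos: [0.5583, -0.0178, 0.2576]
eef_rot: [[-1.0, 0.03, 0.001], [0.03, 1.0, 0.0], [-0.001, 0.0, -1.0]]
contact_force: [-1.1, 2.1, 6.7]
width: 0.0129
finger_force: 41.4
```

carry_out(
  moves=[
    {"ax": 0,"ay": 0,"az": 0,"tx": 0,"ty": 0,"tz": -0.004,"fingers": 0.005},
    {"ax": 0,"ay": 0,"az": 0,"tx": 0,"ty": 0,"tz": -0.004,"fingers": 0.005},
    {"ax": 0,"ay": 0,"az": 0,"tx": 0,"ty": 0,"tz": -0.004,"fingers": 0.005},
    {"ax": 0,"ay": 0,"az": 0,"tx": 0,"ty": 0,"tz": -0.003,"fingers": 0.005},
    {"ax": 0,"ay": 0,"az": 0,"tx": 0,"ty": 0,"tz": 0,"fingers": 0.005},
    {"ax": 0,"ay": 0,"az": 0,"tx": 0,"ty": 0,"tz": 0,"fingers": 0.005},
  ],
)

```text
clock: 6.3
tool_pos: [0.5582, -0.0179, 0.2717]
eef_rot: [[-1.0, 0.03, 0.001], [0.03, 1.0, 0.001], [-0.001, 0.001, -1.0]]
contact_force: [4.2, 3.7, -6.7]
width: 0.0133
finger_force: 39.8
```

The 6.7 N downward pull matches the spring at about 15–18 mm, so the screw is up. Next I'll turn it clockwise (+az).

carry_out(
  moves=[
    {"ax": 0,"ay": 0,"az": 0.12,"tx": 0,"ty": 0,"tz": 0,"fingers": 0.005},
    {"ax": 0,"ay": 0,"az": 0.12,"tx": 0,"ty": 0,"tz": 0,"fingers": 0.005},
    {"ax": 0,"ay": 0,"az": 0.12,"tx": 0,"ty": 0,"tz": 0,"fingers": 0.005},
    {"ax": 0,"ay": 0,"az": 0.12,"tx": 0,"ty": 0,"tz": 0,"fingers": 0.005},
    {"ax": 0,"ay": 0,"az": 0.12,"tx": 0,"ty": 0,"tz": 0,"fingers": 0.005},
    {"ax": 0,"ay": 0,"az": 0.12,"tx": 0,"ty": 0,"tz": 0,"fingers": 0.005},
  ],
)

```text
clock: 6.9
tool_pos: [0.5582, -0.0178, 0.2715]
eef_rot: [[-0.729, 0.685, 0.001], [0.685, 0.729, 0.001], [0.0, 0.002, -1.0]]
contact_force: [3.2, 3.8, -6.0]
width: 0.0133
finger_force: 39.7
```

carry_out(
  moves=[
    {"ax": 0,"ay": 0,"az": 0.12,"tx": 0,"ty": 0,"tz": 0,"fingers": 0.005},
    {"ax": 0,"ay": 0,"az": 0.12,"tx": 0,"ty": 0,"tz": 0,"fingers": 0.005},
    {"ax": 0,"ay": 0,"az": 0.12,"tx": 0,"ty": 0,"tz": 0,"fingers": 0.005},
    {"ax": 0,"ay": 0,"az": 0.12,"tx": 0,"ty": 0,"tz": 0,"fingers": 0.005},
    {"ax": 0,"ay": 0,"az": 0.1,"tx": 0,"ty": 0,"tz": 0,"fingers": 0.005},
    {"ax": 0,"ay": 0,"az": 0,"tx": 0,"ty": 0,"tz": 0,"fingers": 0.005},
    {"ax": 0,"ay": 0,"az": 0,"tx": 0,"ty": 0,"tz": 0,"fingers": 0.005},
  ],
)

```text
clock: 7.6
tool_pos: [0.5583, -0.0176, 0.2716]
eef_rot: [[-0.239, 0.971, 0.001], [0.971, 0.239, 0.001], [0.001, 0.001, -1.0]]
contact_force: [4.5, 3.6, -5.0]
width: 0.0132
finger_force: 39.8
```

```bash
cat > st.py <<'E'
from h import *
s=sensors.get_obs(); R=np.array(s["eef_rot"])
print(round(s["clock"],2),np.round(s["tool_pos"],4),"yaw",np.degrees(np.arctan2(R[1,0],R[0,0])).round(2),"F",np.round(s["contact_force"],1),"M",np.round(s["ft_torque"],2),s["width"],np.round(s["q"],2))
E
python3 st.py; cat > look.py <<'E'
from h import *
import sys
im,d=optics.capture("side")
for n in("screw_grip","tight_turn"):
    for o in optics.outline_of("side",n):
        P,u,v=pts("side",d,o["region"])
        if len(P)<5: continue
        zt=np.percentile(P[:,2],90); T=P[P[:,2]>zt-.006]
        print(n,round(o["p"],2),np.round(o["uv"]),len(P),"zmid",T[:,2].mean().round(4),cv2.minAreaRect((T[:,:2]*1000).astype(np.float32)))
cv2.imwrite(sys.argv[1],cv2.resize(im[130:410,190:470],None,fx=2.1,fy=2.1))
E
python3 look.py pics/s3.png
```

```text
7.6 [ 0.5583 -0.0176  0.2716] yaw 103.83 F [ 4.5  3.6 -5. ] M [ 0.81 -0.95 -0.01] 0.013204140929615828 [ 0.32  0.54 -0.45  1.9   0.33  0.77 -0.07]
screw_grip 0.85 [301. 242.] 222 zmid 0.1259 ((559.6869506835938, -30.589017868041992), (12.329145431518555, 21.726411819458008), 2.5264394283294678)
tight_turn 0.88 [386. 338.] 957 zmid 0.1186 ((587.8539428710938, -186.1138458251953), (14.553412437438965, 43.98590850830078), 9.232173919677734)
```

View pics/s3.png

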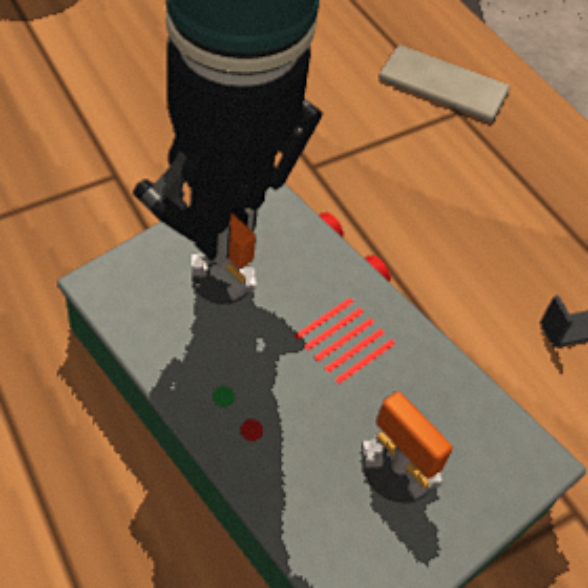

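The grip is about 14 mm up (top 0.126 against 0.112) and turns with the fingers, and the tight screw is unchanged. There's no stop torque yet, so I'll turn a bit further in small steps.

carry_out(
  moves=[
    {"ax": 0,"ay": 0,"az": 0.03,"tx": 0,"ty": 0,"tz": 0,"fingers": 0.005},
    {"ax": 0,"ay": 0,"az": 0.03,"tx": 0,"ty": 0,"tz": 0,"fingers": 0.005},
    {"ax": 0,"ay": 0,"az": 0,"tx": 0,"ty": 0,"tz": 0,"fingers": 0.005},
  ],
)

```text
clock: 8.05
tool_pos: [0.5583, -0.0177, 0.2715]
eef_rot: [[-0.18, 0.984, 0.001], [0.984, 0.18, 0.001], [0.001, 0.001, -1.0]]
contact_force: [3.7, 4.4, -6.0]
width: 0.0135
finger_force: 39.8
```

```bash
python3 st.py
```

```text
8.05 [ 0.5583 -0.0177  0.2715] yaw 100.37 F [ 3.7  4.4 -6. ] M [ 0.79 -0.98  0.03] 0.013469280277462334 [ 0.31  0.54 -0.43  1.91  0.32  0.76 -0.12]
```

carry_out(
  moves=[
    {"ax": 0,"ay": 0,"az": 0.03,"tx": 0,"ty": 0,"tz": 0,"fingers": 0.005},
    {"ax": 0,"ay": 0,"az": 0,"tx": 0,"ty": 0,"tz": 0,"fingers": 0.005},
  ],
)

```text
clock: 8.25
tool_pos: [0.5582, -0.0175, 0.2715]
eef_rot: [[-0.152, 0.988, 0.001], [0.988, 0.152, 0.001], [0.001, 0.001, -1.0]]
contact_force: [5.3, 4.1, -5.7]
width: 0.0132
finger_force: 40.1
```

```bash
python3 st.py
```

```text
8.25 [ 0.5582 -0.0175  0.2715] yaw 98.77 F [ 5.3  4.1 -5.7] M [ 0.72 -0.94  0.52] 0.013221437910955374 [ 0.31  0.54 -0.43  1.91  0.31  0.76 -0.14]
```

The moment is 0.5 N m against the turn at yaw ~99°, which matches the expected stop (box long side ~100°). I'll let it go and retreat straight up.

carry_out(
  moves=[
    {"ax": 0,"ay": 0,"az": 0,"tx": 0,"ty": 0,"tz": 0,"fingers": 0.05},
    {"ax": 0,"ay": 0,"az": 0,"tx": 0,"ty": 0,"tz": 0,"fingers": 0.06},
    {"ax": 0,"ay": 0,"az": 0,"tx": 0,"ty": 0,"tz": 0,"fingers": 0.06},
    {"ax": 0,"ay": 0,"az": 0,"tx": 0,"ty": 0,"tz": 0,"fingers": 0.06},
    {"ax": 0,"ay": 0,"az": 0,"tx": 0,"ty": 0,"tz": -0.01,"fingers": 0.06},
    {"ax": 0,"ay": 0,"az": 0,"tx": 0,"ty": 0,"tz": -0.025,"fingers": 0.06},
    {"ax": 0,"ay": 0,"az": 0,"tx": 0,"ty": 0,"tz": -0.03,"fingers": 0.06},
    {"ax": 0,"ay": 0,"az": 0,"tx": 0,"ty": 0,"tz": -0.03,"fingers": 0.06},
    {"ax": 0,"ay": 0,"az": 0,"tx": 0,"ty": 0,"tz": -0.03,"fingers": 0.06},
    {"ax": 0,"ay": 0,"az": 0,"tx": 0,"ty": 0,"tz": -0.02,"fingers": 0.06},
    {"ax": 0,"ay": 0,"az": 0,"tx": 0,"ty": 0,"tz": 0,"fingers": 0.06},
  ],
)

```text
clock: 9.35
tool_pos: [0.5586, -0.018, 0.4206]
eef_rot: [[-0.15, 0.989, 0.007], [0.989, 0.15, -0.001], [-0.002, 0.006, -1.0]]
contact_force: [-0.1, -0.1, -0.0]
width: 0.0598
finger_force: 0.0
```

```bash
python3 st.py; python3 look.py pics/s4.png
```

```text
9.35 [ 0.5586 -0.018   0.4206] yaw 98.65 F [-0.1 -0.1 -0. ] M [ 0.01 -0.05  0.03] 0.05981430551532213 [ 0.37  0.35 -0.5   1.79  0.19  1.05 -0.04]
screw_grip 0.78 [298. 244.] 613 zmid 0.1177 ((556.9737548828125, -19.36375617980957), (14.105670928955078, 43.776702880859375), 10.848907470703125)
tight_turn 0.8 [388. 340.] 948 zmid 0.1187 ((587.5647583007812, -186.1481475830078), (13.937466621398926, 44.12504577636719), 11.330074310302734)
```

View pics/s4.png

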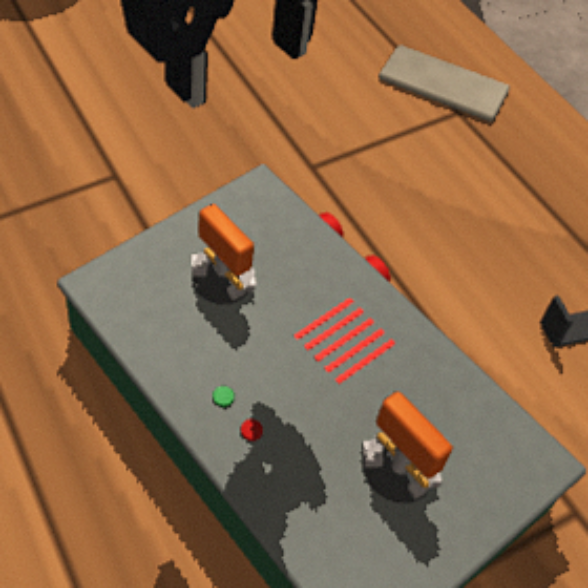

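The undone grip at crop (225,240) now stands 5.9 mm higher than at the start. It is parallel to the tight one at (413,432), at 100.8° against 101.3°, and the gripper is clear of both. Handing in.

```bash
python3 -c "
from cell import r
print(r.sign_off())"
```

```text
the job is handed in; nothing more can be done
None
```

The undone screw was pulled up about 14 mm, turned clockwise to its stop and let go; it now stands about 6 mm up on its thread, in line with the box's long side. The tight screw was left alone, and the job was handed in at about 9.5 s.

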